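# Lock the lid onto the tool steriliser

### The job

Close the barber's steel steriliser pot: pick up its lid, lower it gently into the pot's mouth with the handle over the boss on the pot's side so that its lugs drop through the gaps, then turn the handle clockwise until it comes up firmly against the stop block, tight on the seal. Feel for the stop and do not ram it, leave the bottle, tin, jar and brush where they stand, and let go at the end.

Things in the scene. Friction and masses are not known exactly. Their poses are not given: they have to be found in the camera images.
- pot: Open steel pot fixed to the counter, 132 mm across, 100 mm tall. Origin at the centre of its underside, z up. A boss 12 x 14 x 30 mm on its outside wall just below the rim marks +x: the lid goes in with its handle over the boss (lid yaw = pot yaw, play about 3 degrees and 2 mm), then turns clockwise seen from above.
- pot_mouth (a point): Centre of the mouth (104 mm across) at rim height, 100 mm above the pot's origin; axes as the pot's. Three inward overhangs ring the mouth, with gaps 28 degrees wide between them, centred at 0, 120 and 240 degrees from +x. The overhangs' undersides are ramps that fall 5 mm per 60 degrees clockwise and draw the turned lid down.
- seal: Black sprung seal ring (94 mm across) inside the pot, its top 13 mm below the rim at rest. Origin at the centre of its top. It carries the loose lid without moving, starts to yield downward at 6 N, then 2 N per mm, 6 mm at most. It must never be pressed with over 30 N, so the lid is lowered gently and not pushed hard.
- collar: Dark steel collar round the pot, origin and axes as the pot's. On it is clamped the stop block, dark, upright, 14 x 16 mm, 29 mm above the rim, 79 mm from the pot's axis. The lid's handle meets the block after 45 to 65 degrees of clockwise turn from drop-in: where is not measured. Meet it with at least 4 N; it must never take more than 40 N.
- lid: Loose steel lid, 0.24 to 0.36 kg: disc 100 mm across, 18 mm thick, three lugs 18 mm wide (to 113 mm across) at its bottom edge at 0, 120 and 240 degrees from +x. Origin at the centre of its underside, z up, +x along the handle. Dropped in, its origin lies 13 mm below the rim; standing wrongly on the overhangs, at rim height. Once turned tight it stays where it is left.
- lid_knob (a point): Middle of the round upright black knob on the lid's centre, 18 mm across, from 18 to 58 mm above the lid's underside; the point is at 42 mm. Good for lifting with the fingers either side of the handle's line, too small to turn the lid tight.
- lid_handle (a point): Gripping point on the straight black handle, 115 mm from the lid's axis along +x, 28 mm above the lid's underside. Handle 14 mm wide, 16 mm high, from 35 to 157 mm from the axis, its underside 20 mm above the lid's. Turning takes little force here at first, and up to about 9 N from some 28 degrees on.
- tonic: Amber bottle, 54 mm across, 160 mm tall, a bystander. Origin at the centre of its underside.
- tin: Closed dark steel tin, 60 mm across, 85 mm tall, a bystander. Origin at the centre of its underside.
- pomade: Low jar, 72 mm across, 45 mm tall, a bystander. Origin at the centre of its underside.
- shaving_brush: Upright shaving brush, 38 mm across, 106 mm tall, a bystander. Origin at the centre of its underside.
Mind the look-alikes: they are no part of the job. Leave any turquoise look-alike of the lid alone.

How it is judged:
By the outcome, as a careful person would: the job done as asked, in the order asked, and still so for the second after the job is handed in, with the robot touching nothing.
It also fails if it takes over 72 s, if anything falls off the work surface, if the arm or the gripper's body presses on something with over 40 N, if the wrist force passes 120 N, or if a joint passes its speed limit or range.

### The arm

A 7-joint arm with a two-finger parallel gripper is mounted at the origin on the work surface. World frame = base frame: x ahead of the robot, y to its left, z up, the work surface at z = 0. Lengths are in m, angles in rad, forces in N, time in s.
With the tool pointing down it reaches from about 0.35 to 0.9 m from the base axis. Payload 7.2 kg.
Tool frame: the origin (TCP) lies midway between the tips of the shut fingers; the grasp point (between the pads) lies 19 mm behind it; z points along the fingers, y is the line along which they close (so a half turn about z gives the same grasp; the last joint's range is limited). The gripper opens to 88 mm and grips with 3 to 60 N. Pads are 20 mm wide; open, the fingers measure 115 mm over their backs; the gripper's body (75 mm by 178 mm) begins 61 mm behind the grasp point.
Start: joints at [1.176, 0.411, -0.013, 1.596, 0.006, 1.134, -0.082], TCP at [0.201, -0.592, 0.223] pointing down, gripper open.
Joint ranges: [-2.95, 2.95], [-0.29, 1.99], [-1.47, 1.44], [0.14, 2.54], [-1.03, 4.17], [0.13, 1.85], [-2.86, 2.86]. Speed limits (rad/s): [2.39, 2.39, 3.01, 3.01, 3.14, 3.14, 3.14].

### API

Orientations are given as a unit quaternion [w, x, y, z].
In Python, from plant import manip gives the robot as it stands.
- The arm moves only by the shell command python3 -m handwheel 'ROWS' [FORCE]. ROWS is JSON, a list of rows, each an object with "grip": the opening, from 0 (shut) to 1 (fully open); "linear": the shift along the tool's x, y, z in mm, a list of three; "dr": the turn, a rotation vector about the tool's x, y, z in degrees, a list of three. A call has 1 to 10 rows; each row is the pose to reach, as a shift and turn from the pose commanded when the call began, along the tool's axes at that moment; what a row does not reach only later rows make up. A row lasts 1/8 s, in which the tool goes at most 62.5 mm and 10.7 degrees, less where a joint would pass 70% of its speed; a pose out of reach is approached as far as the arm can. A call with a gripper value outside its range is refused whole. The fingers move at their own pace and stop on an object; FORCE is the grip in N (left out, the last holds). Time passes only in rows, so rows that repeat a pose let the fingers close. It gives the time, the measured TCP pose, the force, the opening and the grip force at its end, in the units of the state.
- manip.get_obs(): the state, without advancing time (a new reading comes with each control period).
- manip.camera(name): name is "scene" or "side" or "wrist"; returns a dict with "color" (400x640x3 uint8, blue, green, red), "vertical_fov" (degrees; the focal length in pixels is half the picture's height over the tangent of half this angle, whatever the lens; pixels are square), "cx", "cy" (the principal point, pixels), "origin" and "orientation" of the camera in the world. Camera axes: x right, y down, z forward; pixel columns grow to the right and rows downward; lengths in m; the calibration is good to about 2 mm. A picture is of the moment at which its call begins. There is no depth.
- manip.hand_in(): hands the job in; it is judged then, once.
The state is a dict: "t": time; "q": joint angles; "joint_velocities": joint speeds; "tau": joint torques, N m; "tcp_pos": TCP position; "tcp_rot": TCP orientation; "ft_force": force on the tool from outside, world axes, zero at the start; "torque": the same for the moment, N m; "gripper_width": opening from 0.0 (shut) to 1.0 (fully open); "grasp_force": force on a finger pad.
Only numpy, scipy, OpenCV 4.12 (cv2) and the standard library are available. Lean on these libraries where they do the work, as an engineer would, in place of code of your own. Each camera call takes 0.05 s, during which the arm holds its last target. There are 200 camera calls.

## Working session

There is one attempt and no reset: what is moved stays moved. The work goes in short steps, Python scripts to look and compute and a shell command to move; the robot and the scene stay as the last step left them, time stands still between calls to the robot, and variables do not carry over. Pictures are saved under pics/ and viewed, at most 10 in all, crops included, and the job is handed in when it is done.

```bash
ls; mkdir -p pics; cat > h.py <<'E'
import numpy as np, cv2
from plant import manip
from scipy.spatial.transform import Rotation as R
def cam(n):
    c=manip.camera(n); c['img']=np.array(c['color']); return c
def rot(q): return R.from_quat([q[1],q[2],q[3],q[0]])
def ray(c,u,v):
    f=200/np.tan(np.radians(c['vertical_fov'])/2)
    d=rot(c['orientation']).apply([(u-c['cx'])/f,(v-c['cy'])/f,1.0]); return np.array(c['origin']),d/np.linalg.norm(d)
def onplane(c,u,v,z):
    o,d=ray(c,u,v); return o+d*(z-o[2])/d[2]
def tri(a,b):
    A=np.zeros((3,3));y=np.zeros(3)
    for o,d in (a,b):
        P=np.eye(3)-np.outer(d,d);A+=P;y+=P@o
    return np.linalg.solve(A,y)
def proj(c,p):
    f=200/np.tan(np.radians(c['vertical_fov'])/2)
    q=rot(c['orientation']).inv().apply(np.array(p)-c['origin']); return q[:2]/q[2]*f+[c['cx'],c['cy']]
E
python3 - <<'E'
from h import *
import pickle
cs={n:cam(n) for n in('scene','side','wrist')}
pickle.dump(cs,open('c0.pkl','wb'))
for n,c in cs.items(): print(n,c['vertical_fov'],c['cx'],c['cy'],c['origin'],c['orientation'])
a=np.vstack([cs['scene']['img'],cs['side']['img']]); cv2.imwrite('pics/a.png',cv2.resize(a,None,fx=.75,fy=.75,interpolation=cv2.INTER_AREA))
print(manip.get_obs())
E
```

```text
pics
scene 53.39737560262902 321.88686667107555 202.85321736838276 [0.98191161 0.76730297 1.03442983] [-0.09550448  0.21877978  0.90143617 -0.36114697]
side 46.10054263077153 316.74315590670733 197.01995171719153 [ 0.52317399 -0.98861488  1.00135636] [-0.39515768  0.91841854 -0.0188215  -0.00188339]
wrist 67.79411421044558 317.03971904697846 202.85317122268958 [ 0.27445796 -0.56842495  0.38430467] [ 0.11662233  0.8043948  -0.57642486 -0.08415835]
{'t': 0.15, 'q': array([ 1.17579008,  0.41172432, -0.01273189,  1.59679378,  0.00559356,
        1.13430684, -0.08218665]), 'joint_velocities': array([-0.00067287,  0.00040966, -0.00070215, -0.00270058, -0.00091297,
       -0.00079782, -0.00081281]), 'tau': array([ 1.43943438e-03, -5.88337505e+01,  6.42692875e-01, -2.91293532e+01,
       -5.36154653e-02,  1.57927873e-02,  6.24487461e-05]), 'tcp_pos': array([ 0.20050354, -0.59158051,  0.22202082]), 'tcp_rot': array([-5.83792776e-04,  9.86674965e-01,  1.62702660e-01, -1.31505990e-04]), 'ft_force': array([-0.114008  , -0.19808033, -0.749782  ]), 'torque': array([ 0.00560033,  0.00966583, -0.02490759]), 'grasp_force': 0.0, 'gripper_width': 0.9972851614865829}
```

View pics/a.png

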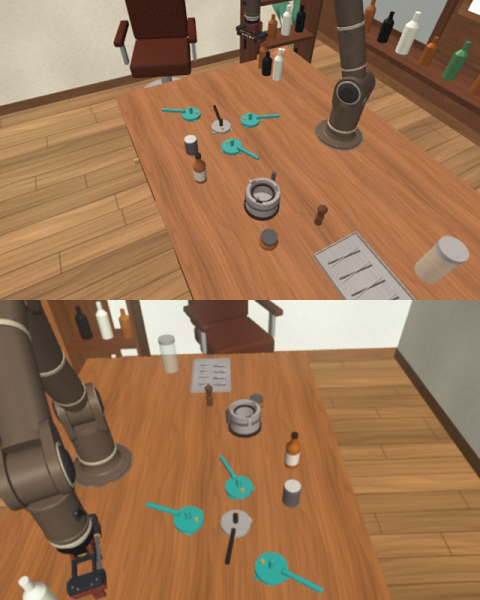

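The picture shows the following, in full-resolution pixels:
- **Scene view:** the steel lid with a black handle is at about (295,167). Three turquoise look-alikes are at (253,152), (333,160) and (309,196). The pot is at (350,263).
- **Side view:** the steel lid is at about (315,297). The look-alikes are at (250,292), (317,249) and (360,357). The pot is at (325,155).

The steel lid with the black handle and knob fits the description, and the turquoise ones are excluded by the text. I'll confirm this in an enlarged crop.

```bash
python3 - <<'E'
from h import *
import pickle
cs=pickle.load(open('c0.pkl','rb'))
def crop(n,x,y,w,h,s): return cv2.resize(cs[n]['img'][y:y+h,x:x+w],(w*s,h*s),interpolation=cv2.INTER_CUBIC)
k=4
a=np.hstack([crop('scene',260,130,100,70,k),crop('side',270,260,100,70,k)])
b=np.hstack([crop('scene',300,220,100,75,k),crop('side',280,120,100,75,k)])
cv2.imwrite('pics/b.png',np.vstack([a,b]))
E
```

```text
(no output)
```

View pics/b.png

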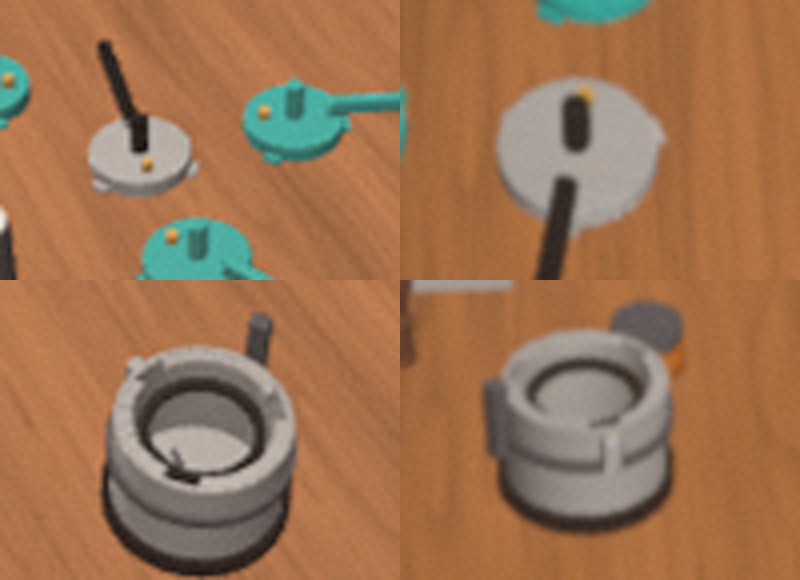

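The crop confirms it. The steel lid's knob top is at scene (294.5,159.5) and side (314,285). The pot rim's centre is at about scene (350,254) and side (326,145). The boss is at side (333,164). The stop block is at scene (365,225) and side (279,160).

```bash
python3 - <<'E'
from h import *
import pickle
cs=pickle.load(open('c0.pkl','rb')); s,d=cs['scene'],cs['side']
t=lambda a,b:print(np.round(tri(ray(s,*a),ray(d,*b)),4))
t((294.5,159.5),(314,285)); t((350.5,254.5),(326.2,145.3)); t((365,224.5),(403-120+0-0 if 0 else 279,150))
# lid handle dark mask in side
g=d['img'].astype(int); m=(g.max(2)<60); m[:,:290]=0; m[:,345:]=0; m[:265]=0; m[385:]=0
n,l,st,ce=cv2.connectedComponentsWithStats(m.astype(np.uint8))
for i in range(1,n):
  if st[i,4]>30:
    p=np.argwhere(l==i)[:,::-1].astype(np.float32); r=cv2.minAreaRect(p); print(st[i],ce[i],r)
    vx,vy,x0,y0=cv2.fitLine(p,cv2.DIST_L2,0,.01,.01).ravel(); 
    q=(p-[x0,y0])@[vx,vy]; e=[np.array([x0,y0])+[vx*k,vy*k] for k in (q.min(),q.max())]
    for u in e: print(u,np.round(onplane(d,*u,.028),4))
g=s['img'];
print(np.round(onplane(d,333,160,.09),4),np.round(onplane(s,333.5,241,.1),4))
E
```

```text
[ 0.5221 -0.3055  0.0597]
[0.5759 0.1989 0.0995]
[0.4574 0.1345 0.1222]
[312 285   4  12  46] [313.5 290.5] ((313.5, 290.5), (11.0, 3.0), 90.0)
[313.29956 284.95303] [ 0.52   -0.2821  0.028 ]
[313.70044 296.04697] [ 0.5201 -0.3153  0.028 ]
[301 305  12  47 186] [306.48387097 328.94086022] ((306.5, 328.0), (4.422924995422363, 46.8707160949707), 10.619654655456543)
[302.1127 351.0223] [ 0.49   -0.4605  0.028 ]
[311.21466 305.04248] [ 0.5133 -0.341   0.028 ]
[0.5937 0.136  0.09  ] [0.5962 0.1332 0.1   ]
```

```bash
cat >> h.py <<'E'
def go(p,xang,o=None):
    "shift (tool axes, mm) and turn (deg) from the measured pose to TCP p, pointing down, tool x at xang"
    o=o or manip.get_obs(); r=rot(o['tcp_rot'])
    t=R.from_matrix(np.array([[np.cos(a:=np.radians(xang)),np.sin(a),0],[np.sin(a),-np.cos(a),0],[0,0,-1]]).T) if 0 else R.from_euler('z',xang,degrees=True)*R.from_euler('x',180,degrees=True)
    print('linear',np.round(r.inv().apply(np.array(p)-o['tcp_pos'])*1000,1),'dr',np.round((r.inv()*t).as_rotvec(degrees=True),2))
E
python3 - <<'E'
from h import *
import pickle
o=manip.get_obs();r=rot(o['tcp_rot'])
w=pickle.load(open('c0.pkl','rb'))['wrist']
print(r.inv().apply(np.array(w['origin'])-o['tcp_pos']), r.inv().apply(ray(w,w['cx'],w['cy'])[1]))
print(r.as_matrix())
X=np.array([np.cos(np.radians(79)),np.sin(np.radians(79)),0])
go(np.array([.521,-.306,.26])-X*0.03,79)
E
```

```text
[ 0.07746221  0.00162099 -0.16229129] [-2.84576399e-01  3.09853967e-04  9.58653314e-01]
[[ 9.47055654e-01  3.21069128e-01 -4.49476611e-04]
 [ 3.21069436e-01 -9.47055007e-01  1.10923469e-03]
 [-6.95380614e-05 -1.19482018e-03 -9.99999284e-01]]
linear [ 380.3 -141.6  -37.8] dr [-6.000e-02 -3.000e-02 -6.027e+01]
```

```bash
python3 -m handwheel '[{"grip":1,"linear":[40,-17,-38],"dr":[0,0,-6]},{"grip":1,"linear":[90,-38,-38],"dr":[0,0,-14]},{"grip":1,"linear":[145,-62,-38],"dr":[0,0,-22]},{"grip":1,"linear":[200,-85,-38],"dr":[0,0,-30]},{"grip":1,"linear":[255,-108,-38],"dr":[0,0,-39]},{"grip":1,"linear":[310,-132,-38],"dr":[0,0,-48]},{"grip":1,"linear":[360,-153,-38],"dr":[0,0,-55]},{"grip":1,"linear":[395,-168,-38],"dr":[0,0,-60]},{"grip":1,"linear":[395,-168,-38],"dr":[0,0,-60]},{"grip":1,"linear":[395,-168,-38],"dr":[0,0,-60]}]' 20
python3 - <<'E'
from h import *
import pickle
c=cam('wrist'); pickle.dump(c,open('c1.pkl','wb')); cv2.imwrite('pics/c.png',c['img'])
E
```

```text
t: 1.4
tcp_pos: [0.52, -0.3068, 0.2603]
tcp_rot: [-0.0, 0.774, 0.634, -0.001]
ft_force: [0.7, -0.7, 1.0]
gripper_width: 0.998
grasp_force: 0.0
```

View pics/c.png

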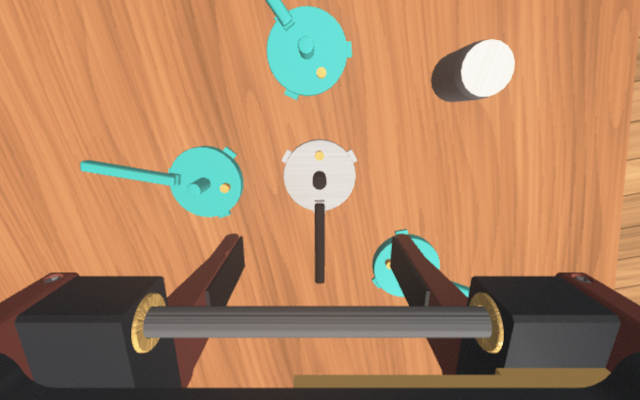

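The wrist view shows the steel lid's disc at (320,176), its knob at (319,180) and its handle running straight down to (320,283). The handle lies at right angles to the finger line. Next I'll measure.

```bash
python3 - <<'E'
from h import *
import pickle
c=pickle.load(open('c1.pkl','rb')); s=pickle.load(open('c0.pkl','rb'))
g=c['img'].astype(int)
lid=((g.max(2)-g.min(2)<45)&(g.min(2)>150)).astype(np.uint8); lid[:,:270]=0; lid[:,370:]=0; lid[:130]=0;lid[225:]=0
k=max(cv2.findContours(lid,0,1)[0],key=cv2.contourArea); h=cv2.convexHull(k)
print(cv2.boundingRect(k), cv2.minEnclosingCircle(k))
xs,ys=[],[]
m=(g.max(2)<70).astype(np.uint8); m[:150]=0;m[295:]=0;m[:,295:]=m[:,295:];m[:,:300]=0;m[:,340:]=0
n,l,st,ce=cv2.connectedComponentsWithStats(m)
for i in range(1,n):
  if st[i,4]>30: print(st[i],ce[i])
rows=[(v,np.flatnonzero(m[v]).mean()) for v in range(215,275) if m[v].sum()>2]
b,a=np.polyfit(*zip(*rows),1)
p,q=[onplane(c,a+b*v,v,.036) for v in (215,275)]
d=q-p; print('handle yaw',np.degrees(np.arctan2(d[1],d[0])),p,q)
# line of handle near axis
print('disc (top .018)',onplane(c,320,176,.018))
for v in (283,): print('tip',onplane(c,a+b*v,v,.036))
# knob: top via two views
ku=ray(c,319.5,174.5)
print('knob top tri',tri(ku,ray(s['scene'],294.5,158.5)),tri(ku,ray(s['side'],313.7,285)))
# table/handle tip heights by two views
print('tip tri',tri(ray(c,320,282.5),ray(s['side'],302.1,351)))
o=manip.get_obs(); print(rot(o['tcp_rot']).as_euler('zyx',degrees=True))
E
```

```text
(282, 140, 75, 72) ((319.0, 172.07691955566406), 39.24300765991211)Traceback (most recent call last):
  File "<stdin>", line 14, in <module>
TypeError: polyfit() missing 2 required positional arguments: 'y' and 'deg'
```

```bash
python3 - <<'E'
from h import *
import pickle
c=pickle.load(open('c1.pkl','rb')); s=pickle.load(open('c0.pkl','rb'))
g=c['img'].astype(int)
print(g[240,314:326].tolist())
m=(g.max(2)<100).astype(np.uint8); m[:150]=0;m[295:]=0;m[:,:300]=0;m[:,340:]=0
n,l,st,ce=cv2.connectedComponentsWithStats(m)
for i in range(1,n):
  if st[i,4]>30: print(st[i],ce[i])
vv=np.arange(215,275); uu=[np.flatnonzero(m[v]).mean() for v in vv]
b,a=np.polyfit(vv,uu,1)
p,q=[onplane(c,a+b*v,v,.036) for v in (215,275)]
d=q-p; print('handle yaw',np.degrees(np.arctan2(d[1],d[0])),p,q)
print('disc (top .018)',onplane(c,320,176,.018),'tip',onplane(c,a+b*283,283,.036))
ku=ray(c,319.5,174.5)
print('knob top tri',tri(ku,ray(s['scene'],294.5,158.5)),tri(ku,ray(s['side'],313.7,285)))
print('tip tri',tri(ray(c,320,282.5),ray(s['side'],302.1,351)))
o=manip.get_obs(); print(rot(o['tcp_rot']).as_euler('zyx',degrees=True))
E
```

```text
[[85, 124, 182], [47, 60, 82], [50, 57, 72], [52, 59, 74], [54, 59, 75], [57, 63, 76], [57, 64, 77], [58, 64, 78], [58, 66, 78], [55, 62, 75], [70, 96, 134], [92, 135, 197]]
[313 172  13  17 185] [319.04864865 179.88108108]
[315 204   9  79 680] [319.18235294 242.01911765]
handle yaw -100.60760764048261 [ 0.51148666 -0.36224067  0.036     ] [ 0.49444992 -0.45320886  0.036     ]
disc (top .018) [ 0.52302775 -0.31282214  0.018     ] tip [ 0.49201054 -0.466234    0.036     ]
knob top tri [ 0.52434209 -0.30073192  0.06885291] [ 0.52254348 -0.30309305  0.0565767 ]
tip tri [ 0.49150742 -0.46517758  0.03651224]
[-7.85731702e+01 -5.72105029e-02  1.79968760e+02]
```

```bash
python3 - <<'E'
from h import *
import pickle
c=pickle.load(open('c1.pkl','rb')); s=pickle.load(open('c0.pkl','rb'))
ku=ray(c,319,182.5)
print('knob top tri',tri(ku,ray(s['scene'],294.5,158.5)),tri(ku,ray(s['side'],313.7,285.5)),onplane(c,319,182.5,.058))
# disc rim points left/right/top/bottom at z=.018
P=[onplane(c,*p,.018) for p in((284,176),(356,176),(319.5,140.3),(319.5,211.5))]
print(np.round(P,4),(P[0]+P[1])/2,(P[2]+P[3])/2, np.linalg.norm(P[0]-P[1]),np.linalg.norm(P[2]-P[3]))
go([.5225,-.311,.023],79.4)
E
```

```text
knob top tri [ 0.52057649 -0.31199629  0.05912008] [ 0.52140685 -0.31102236  0.06555689] [ 0.52143859 -0.31270462  0.058     ]
[[ 0.4743 -0.3031  0.018 ]
 [ 0.5718 -0.3226  0.018 ]
 [ 0.5318 -0.2652  0.018 ]
 [ 0.5123 -0.3633  0.018 ]] [ 0.52301997 -0.31282058  0.018     ] [ 0.52204104 -0.31424832  0.018     ] 0.09943865779988596 0.10001396931083797
linear [ -2.8   3.7 237.4] dr [-0.05  0.04 -0.83]
```

```bash
python3 -m handwheel '[{"grip":1,"linear":[-5,3,50],"dr":[0,0,-0.8]},{"grip":1,"linear":[-5,3,100],"dr":[0,0,-0.8]},{"grip":1,"linear":[-5,3,145],"dr":[0,0,-0.8]},{"grip":1,"linear":[-5,3,175],"dr":[0,0,-0.8]},{"grip":1,"linear":[-5,3,200],"dr":[0,0,-0.8]},{"grip":1,"linear":[-5,3,217],"dr":[0,0,-0.8]},{"grip":1,"linear":[-5,3,230],"dr":[0,0,-0.8]},{"grip":1,"linear":[-5,3,236],"dr":[0,0,-0.8]},{"grip":1,"linear":[-5,3,236],"dr":[0,0,-0.8]},{"grip":1,"linear":[-5,3,236],"dr":[0,0,-0.8]}]' 30
python3 -m handwheel '[{"grip":0,"linear":[0,0,0],"dr":[0,0,0]},{"grip":0,"linear":[0,0,0],"dr":[0,0,0]},{"grip":0,"linear":[0,0,0],"dr":[0,0,0]},{"grip":0,"linear":[0,0,0],"dr":[0,0,0]},{"grip":0,"linear":[0,0,0],"dr":[0,0,0]},{"grip":0,"linear":[0,0,0],"dr":[0,0,0]},{"grip":0,"linear":[0,0,0],"dr":[0,0,0]},{"grip":0,"linear":[0,0,0],"dr":[0,0,0]}]' 30
```

```text
t: 2.7
tcp_pos: [0.5233, -0.3117, 0.0254]
tcp_rot: [0.001, 0.769, 0.64, 0.0]
ft_force: [-0.4, 0.4, 0.2]
gripper_width: 0.999
grasp_force: 0.0
t: 3.7
tcp_pos: [0.5225, -0.3114, 0.0246]
tcp_rot: [-0.0, 0.769, 0.64, -0.0]
ft_force: [0.0, 0.3, 0.8]
gripper_width: 0.197
grasp_force: 30.0
```

```bash
python3 -m handwheel '[{"grip":0,"linear":[0,0,-10],"dr":[0,0,0]},{"grip":0,"linear":[0,0,-30],"dr":[0,0,0]},{"grip":0,"linear":[0,0,-60],"dr":[0,0,0]},{"grip":0,"linear":[0,0,-90],"dr":[0,0,0]},{"grip":0,"linear":[0,0,-120],"dr":[0,0,0]},{"grip":0,"linear":[0,0,-150],"dr":[0,0,0]},{"grip":0,"linear":[0,0,-180],"dr":[0,0,0]},{"grip":0,"linear":[0,0,-200],"dr":[0,0,0]},{"grip":0,"linear":[0,0,-205],"dr":[0,0,0]},{"grip":0,"linear":[0,0,-205],"dr":[0,0,0]}]' 30
python3 - <<'E'
from h import *
import pickle
c=cam('wrist'); s=cam('scene');d=cam('side'); pickle.dump((c,s,d,manip.get_obs()),open('c2.pkl','wb'))
cv2.imwrite('pics/d.png',np.vstack([c['img'][100:330],s['img'][100:320]]))
s0=pickle.load(open('c0.pkl','rb'))
go([.575,.12,.235],95)
E
```

```text
t: 4.95
tcp_pos: [0.5226, -0.3114, 0.23]
tcp_rot: [0.0, 0.769, 0.64, 0.0]
ft_force: [-1.2, -0.1, -3.4]
gripper_width: 0.199
grasp_force: 30.0
linear [433.7 -26.5  -6. ] dr [ -0.09  -0.04 -15.47]
```

View pics/d.png

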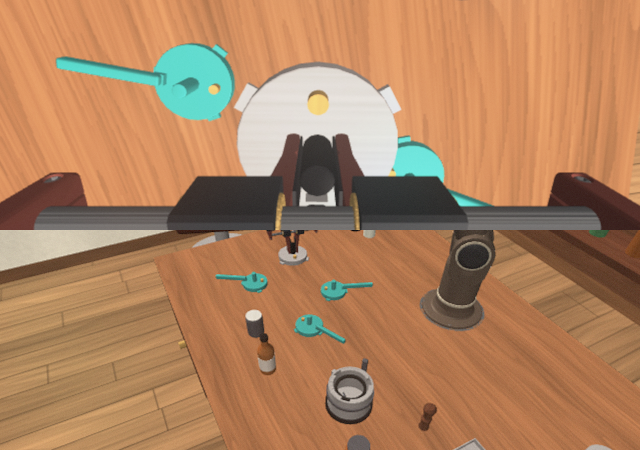

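The picture shows the lid held level by its knob. Its disc's far edge is at wrist (318,164) and its side lugs are at (246,200) and (390,200). The pot is at scene (350,260). I'll carry the lid to just short of the pot and look at the mouth.

```bash
python3 - <<'E'
from h import *
import pickle
c,s,d,o=pickle.load(open('c2.pkl','rb'))
r=rot(o['tcp_rot'])
z=o['tcp_pos'][2]-.0246+.018
for p in((318,164),(237.5,222),(399,222)): print(np.round(r.inv().apply(onplane(c,*p,z)-o['tcp_pos'])*1000,1))
go([.607,.088,.26],106)
print('tonic',onplane(d,389,212,.02), onplane(s,267,372-230+100,.08))
E
```

```text
[48.9  1.3  6.6]
[ 13.5 -47.6   6.7]
[13.5 50.6  6.5]
linear [408.1  10.8 -31.1] dr [ -0.08  -0.05 -26.47]
tonic [ 0.74854014 -0.02749085  0.02      ] [0.76970902 0.03140755 0.08      ]
```

```bash
python3 -m handwheel '[{"grip":0,"linear":[15,0,-5],"dr":[0,0,-1]},{"grip":0,"linear":[55,1,-15],"dr":[0,0,-4]},{"grip":0,"linear":[105,3,-25],"dr":[0,0,-7]},{"grip":0,"linear":[160,4,-30],"dr":[0,0,-11]},{"grip":0,"linear":[215,6,-30],"dr":[0,0,-14]},{"grip":0,"linear":[270,7,-30],"dr":[0,0,-18]},{"grip":0,"linear":[325,9,-30],"dr":[0,0,-21]},{"grip":0,"linear":[370,10,-30],"dr":[0,0,-24]},{"grip":0,"linear":[395,11,-30],"dr":[0,0,-26]},{"grip":0,"linear":[405,11,-30],"dr":[0,0,-26.4]}]'
python3 -m handwheel '[{"grip":0,"linear":[0,0,0],"dr":[0,0,0]},{"grip":0,"linear":[0,0,0],"dr":[0,0,0]},{"grip":0,"linear":[0,0,0],"dr":[0,0,0]}]'
python3 - <<'E'
from h import *
import pickle
c=cam('wrist'); pickle.dump((c,manip.get_obs()),open('c3.pkl','wb'))
cv2.imwrite('pics/e.png',c['img'])
E
```

```text
t: 6.35
tcp_pos: [0.607, 0.0861, 0.2594]
tcp_rot: [-0.0, 0.601, 0.799, -0.0]
ft_force: [-0.3, -0.7, -3.7]
gripper_width: 0.197
grasp_force: 30.0
t: 6.72
tcp_pos: [0.6073, 0.083, 0.2597]
tcp_rot: [0.0, 0.603, 0.797, -0.0]
ft_force: [0.5, 0.6, -3.0]
gripper_width: 0.198
grasp_force: 30.0
```

View pics/e.png

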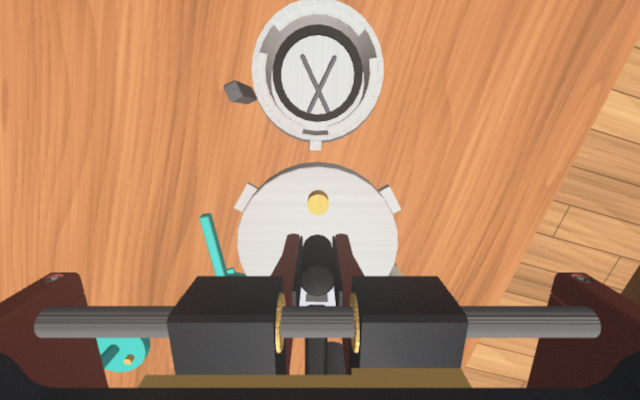

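The wrist view shows the pot's mouth centred near (318,70). The boss is at (316,145), directly on the handle side. The gaps are at (316,132), (269,40) and (368,42), and the stop block is at (240,92).

```bash
python3 - <<'E'
from h import *
import pickle
c,o=pickle.load(open('c3.pkl','rb')); g=c['img'].astype(int)
r=rot(o['tcp_rot'])
m=((g.max(2)-g.min(2)<40)&(g.min(2)>125)).astype(np.uint8); m[158:]=0;m[:,:220]=0;m[:,410:]=0
k=max(cv2.findContours(m,cv2.RETR_EXTERNAL,cv2.CHAIN_APPROX_NONE)[0],key=cv2.contourArea).reshape(-1,2)
P=np.array([onplane(c,u,v,.1)[:2] for u,v in k if 2<v<137])
def fit(P):
    A=np.c_[2*P,np.ones(len(P))]; s=np.linalg.lstsq(A,(P**2).sum(1),rcond=None)[0]; return s[:2],np.sqrt(s[2]+s[:2]@s[:2])
for _ in range(4):
    ce,ra=fit(P); e=np.abs(np.linalg.norm(P-ce,axis=1)-ra); P=P[e<max(.0015,2*e.std()*.8)]
print('rim',ce,ra,len(P),'px',proj(c,[*ce,.1]))
# seal ring dark: centre
dk=(g.max(2)<85).astype(np.uint8); dk[125:]=0; dk[:,:268]=0; dk[:,372:]=0
kk=max(cv2.findContours(dk,0,1)[0],key=cv2.contourArea); print('seal',cv2.fitEllipse(kk), onplane(c,*cv2.fitEllipse(kk)[0],.087))
# boss
b=m.copy(); b[:141]=0; ys,xs=np.nonzero(b); print('boss px',xs.min(),xs.max(),ys.max(),xs.mean())
B=onplane(c,xs.mean()+.0,146,.098)[:2]; d=B-ce; print('boss yaw',np.degrees(np.arctan2(d[1],d[0])),np.linalg.norm(d))
# polar darkness scan of overhang zone r=.0545 in 1-deg steps
ph=np.radians(np.arange(-180,180,1.)); 
v=[]
for rr in (.0535,.055,.0562):
    pts=np.array([proj(c,[ce[0]+rr*np.cos(a),ce[1]+rr*np.sin(a),.1]) for a in ph],np.float32)
    v.append(cv2.remap(c['img'].max(2),pts[:,0].reshape(-1,1),pts[:,1].reshape(-1,1),cv2.INTER_LINEAR).ravel())
for x in v:
    dd=np.flatnonzero(x<150)-180; print(np.split(dd,np.flatnonzero(np.diff(dd)>1)+1).__repr__()[:900] if len(dd)<150 else len(dd))
print('tool x',np.degrees(np.arctan2(*r.as_matrix()[:2,0][::-1])))
for p in((318,164),): print(np.round(r.inv().apply(onplane(c,*p,o['tcp_pos'][2]-.0066)-o['tcp_pos'])*1000,1))
s0=pickle.load(open('c0.pkl','rb')); print('rim tri', tri(ray(c,318,70),ray(s0['side'],326.2,145.3)),tri(ray(c,318,70),ray(s0['scene'],350.5,254.5)))
E
```

```text
rim [0.5755039  0.19363422] 0.06552755936830862 297 px [317.1890295   73.94777919]
seal ((317.1711120605469, 72.66193389892578), (87.36766052246094, 94.75540924072266), 179.684814453125) [0.57472133 0.19631847 0.087     ]
boss px 309 329 149 315.3534482758621
boss yaw -75.77881692757076 0.07135130393052154
[array([32, 33, 34, 35, 36, 37, 38, 39, 40, 41, 42, 43, 44, 45, 46, 47, 48,
       49])]
[array([32, 33, 34, 35, 36, 37, 38, 39, 40, 41, 42, 43, 44, 45, 46, 47, 48,
       49])]
[array([-89, -88, -87, -86, -85, -84, -83, -82, -81, -80, -79, -78, -77,
       -76, -75, -74, -73, -72, -71, -70, -69, -68, -67, -66, -65, -64]), array([32, 33, 34, 35, 36, 37, 38, 39, 40, 41, 42, 43, 44, 45, 46, 47, 48,
       49])]
tool x 105.80778407843152
[48.9 -0.   6.6]
rim tri [0.57552078 0.19723663 0.10077751] [0.5751555  0.19768574 0.09761785]
```

```bash
python3 - <<'E'
from h import *
import pickle
c,o=pickle.load(open('c3.pkl','rb')); g=c['img'].max(2)-0
print(c['img'][0:10,300].tolist()); print(c['img'][120:155,300].max(1).tolist(),c['img'][120:150,300].min(1).tolist()); print(c['img'][70,244:262].min(1),c['img'][70,374:392].min(1))
im=cv2.resize(c['img'][0:170,215:415],None,fx=3.5,fy=3.5,interpolation=cv2.INTER_CUBIC)
for p,col in(((.5755,.1936),(0,0,255)),((.5752,.1968),(255,0,0))):
    for rr in (.066,.052):
        q=np.array([proj(c,[p[0]+rr*np.cos(a),p[1]+rr*np.sin(a),.1]) for a in np.radians(np.arange(0,361,4))]); q=((q-[215,0]+.5)*3.5).astype(np.int32)
        for x in q: cv2.circle(im,x.tolist(),1,col,-1)
cv2.imwrite('pics/f.png',im)
E
```

```text
[[193, 207, 220], [221, 226, 225], [222, 227, 227], [223, 228, 227], [225, 230, 229], [223, 229, 227], [225, 230, 229], [226, 231, 230], [227, 231, 229], [226, 230, 229]]
[230, 229, 229, 211, 212, 224, 227, 229, 231, 231, 230, 230, 230, 230, 227, 228, 228, 222, 175, 139, 164, 206, 218, 220, 220, 220, 220, 221, 220, 219, 218, 217, 218, 216, 216] [222, 221, 221, 198, 196, 210, 213, 217, 220, 220, 219, 218, 219, 218, 214, 216, 216, 210, 165, 132, 118, 109, 103, 107, 105, 107, 106, 108, 106, 106]
[104 105 107 109 110 107 105 169 215 217 216 216 205 208 221 221 221 222] [225 224 223 212 211 222 223 223 223 183 108 109 104 104 103 108 107 108]
```

View pics/f.png

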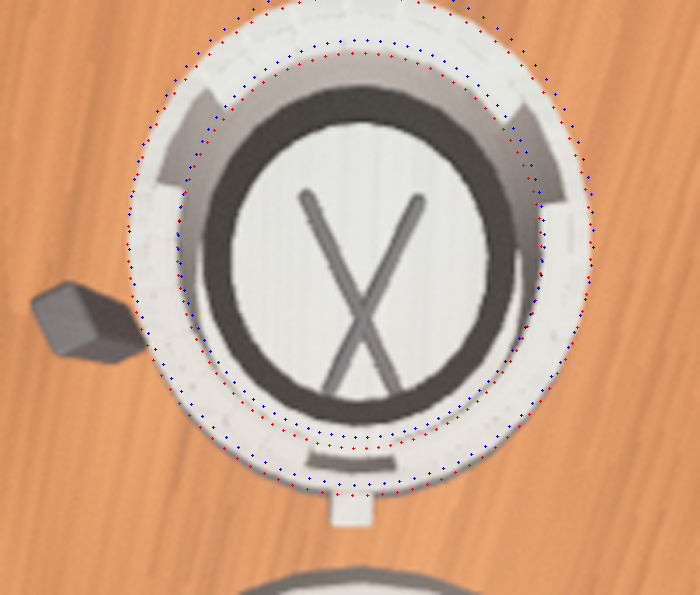

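The crop shows the outer rim between the two candidate centres. The gap corners are at crop pixels (208,88), (158,183), (525,105), (567,203), (305,465) and (397,470). I'll fit the gap circle and yaw from those corners.

```bash
python3 - <<'E'
from h import *
import pickle
c,o=pickle.load(open('c3.pkl','rb'))
def fit(P):
    A=np.c_[2*P,np.ones(len(P))]; s=np.linalg.lstsq(A,(P**2).sum(1),rcond=None)[0]; return s[:2],np.sqrt(s[2]+s[:2]@s[:2])
K=np.array([(208,88),(158,183),(525,105),(567,203),(305,465),(397,470)])/3.5+[215-.4,-.4]
P=np.array([onplane(c,*k,.1)[:2] for k in K]); ce,ra=fit(P); print('gaps',ce,ra,np.linalg.norm(P-ce,axis=1))
a=np.degrees(np.arctan2(*(P-ce).T[::-1])); print(a); print((a[::2]+a[1::2])/2)
# radial profile of outer edge (grey->wood: saturation)
img=c['img']; sat=(img.max(2).astype(int)-img.min(2)).astype(np.float32)
q=[]
for t in np.radians(np.arange(-180,180,5)):
    rr=np.arange(.058,.072,.0002); pt=np.array([proj(c,[ce[0]+r*np.cos(t),ce[1]+r*np.sin(t),.1]) for r in rr],np.float32)
    if pt[:,1].min()<1: continue
    s=cv2.remap(sat,pt[:,:1],pt[:,1:],1).ravel(); i=np.flatnonzero(s>60)
    if len(i) and i[0]>3: q.append((t,rr[i[0]]))
q=np.array(q); P2=ce+q[:,1:]*np.c_[np.cos(q[:,0]),np.sin(q[:,0])]; print('outer',fit(P2)); print(np.c_[np.degrees(q[:,0]),q[:,1]*1000].round(1).tolist())
E
```

```text
gaps [0.57566071 0.19414097] 0.059912759782617606 [0.05996375 0.05991996 0.05977459 0.06002022 0.05981062 0.05998701]
[149.79517468 176.74494588  56.50097642  29.71856573 -90.28541142
 -63.47590898]
[163.27006028  43.10977108 -76.8806602 ]
outer (array([0.57558207, 0.19319252]), np.float64(0.06646284170824822))
[[-180.0, 66.4], [-175.0, 66.2], [-170.0, 66.2], [-165.0, 66.2], [-160.0, 66.2], [-155.0, 66.2], [-150.0, 66.4], [-140.0, 66.6], [-135.0, 66.8], [-130.0, 66.8], [-125.0, 67.4], [-120.0, 67.2], [-115.0, 67.6], [-110.0, 67.6], [-105.0, 67.8], [-100.0, 68.0], [-95.0, 67.8], [-90.0, 68.2], [-85.0, 67.8], [-70.0, 67.6], [-65.0, 67.8], [-60.0, 67.6], [-55.0, 67.6], [-50.0, 67.4], [-45.0, 67.4], [-40.0, 67.4], [-35.0, 67.0], [-30.0, 66.8], [-25.0, 66.6], [-20.0, 66.4], [-15.0, 66.4], [-10.0, 66.0], [-5.0, 65.8], [0.0, 65.8], [5.0, 65.6], [10.0, 65.6], [15.0, 65.8], [20.0, 65.6], [25.0, 65.8], [30.0, 65.8], [35.0, 65.6], [40.0, 66.0], [45.0, 65.8], [50.0, 65.8], [55.0, 66.0], [60.0, 65.8], [65.0, 66.2], [70.0, 66.0], [75.0, 66.0], [135.0, 66.2], [140.0, 66.4], [145.0, 66.4], [150.0, 66.2], [155.0, 66.8], [160.0, 66.2], [165.0, 66.4], [170.0, 66.4], [175.0, 66.2]]
```

```bash
cat > rel.py <<'E'
from h import *
def fit(P):
    A=np.c_[2*P,np.ones(len(P))]; s=np.linalg.lstsq(A,(P**2).sum(1),rcond=None)[0]; return s[:2],np.sqrt(s[2]+s[:2]@s[:2])
def lid(c,o,zt):
    g=c['img'].astype(int); m=((g.min(2)>185)&(g.max(2)-g.min(2)<40)).astype(np.uint8); m[:158]=0;m[262:]=0
    P=[]
    for u in range(262,376):
        v=np.flatnonzero(m[:,u]); P.append((u,v[0]-.5))
    for v in range(222,258):
        u=np.flatnonzero(m[v,200:440])+200; P+= [(u[0]-.5,v),(u[-1]+.5,v)]
    P=np.array([onplane(c,*p,zt)[:2] for p in P])
    for _ in range(4):
        ce,ra=fit(P); e=abs(np.linalg.norm(P-ce,axis=1)-ra); P=P[e<max(.0008,1.5*e.std())]
    return ce,ra,len(P)
E
python3 - <<'E'
from rel import *
import pickle
c,o=pickle.load(open('c3.pkl','rb'))
ob=[o]
for i in range(8): cc=cam('wrist'); ob.append(manip.get_obs())
T=np.mean([x['tcp_pos'] for x in ob],0); print(T,np.std([x['tcp_pos'] for x in ob],0))
q=np.mean([x['tcp_rot'] for x in ob],0); q/=np.linalg.norm(q); r=rot(q); xa=np.degrees(np.arctan2(*r.as_matrix()[:2,0][::-1])); print('xang',xa)
L=lid(c,o,T[2]-.0066); print('lid',L)
Pc=np.array([.57566,.19414])
d=r.inv().apply([*(Pc-L[0]),0])*1000; print('lid->pot tool mm',d, 'TCP->pot',r.inv().apply([*(Pc-T[:2]),0])*1000)
print('lid in tool',r.inv().apply([*(L[0]-T[:2]),0])*1000)
E
```

```text
[0.60722113 0.08422818 0.25969625] [2.75607561e-05 4.60846270e-04 3.22288368e-05]
xang 105.88051913098421
lid (array([0.60728767, 0.08130335]), np.float64(0.04923309529899408), 186)
lid->pot tool mm [ 1.17184518e+02  4.55157811e-01 -2.37103661e-02] TCP->pot [ 1.14353111e+02 -2.81168171e-01 -2.31612077e-02]
lid in tool [-2.83140657e+00 -7.36325983e-01  5.49158461e-04]
```

```bash
python3 -m handwheel '[{"grip":0,"linear":[15,0,0],"dr":[0,0,0.5]},{"grip":0,"linear":[45,0,0],"dr":[0,0,1]},{"grip":0,"linear":[75,0,0],"dr":[0,0,1.5]},{"grip":0,"linear":[98,0,0],"dr":[0,0,2]},{"grip":0,"linear":[110,0,0],"dr":[0,0,2.5]},{"grip":0,"linear":[116,0,0],"dr":[0,0,2.5]},{"grip":0,"linear":[116,0,0],"dr":[0,0,2.5]},{"grip":0,"linear":[116,0,0],"dr":[0,0,2.5]},{"grip":0,"linear":[116,0,0],"dr":[0,0,2.5]},{"grip":0,"linear":[116,0,0],"dr":[0,0,2.5]}]'
python3 - <<'E'
from h import *
ob=[]
for i in range(4): cam('wrist'); ob.append(manip.get_obs())
T=np.mean([x['tcp_pos'] for x in ob],0); q=np.mean([x['tcp_rot'] for x in ob],0); r=rot(q)
m=r.as_matrix(); xa=np.degrees(np.arctan2(m[1,0],m[0,0])); print(T,xa,m[:,2],np.mean([x['ft_force'] for x in ob],0))
L=T+r.apply([-.00165,-.0003,0]); print('lid err mm (tool)',r.inv().apply(np.array([.57566,.19414,L[2]])-L)*1000,'yaw err',xa-180+ -.15+76.83)
E
```

```text
t: 8.43
tcp_pos: [0.5756, 0.1958, 0.2596]
tcp_rot: [0.0, 0.62, 0.785, -0.0]
ft_force: [-0.6, -0.8, -4.5]
gripper_width: 0.202
grasp_force: 30.0
[0.57545746 0.19607368 0.25962976] 103.40474571324737 [ 1.08319814e-05 -4.56015595e-05 -9.99999999e-01] [-0.17269585  0.27762053 -3.15967209]
lid err mm (tool) [-2.77956792e-01  4.87404146e-02  1.30262424e-05] yaw err 0.08474571324735791
```

```bash
python3 -m handwheel '[{"grip":0,"linear":[0,0,15],"dr":[0,0,0]},{"grip":0,"linear":[0,0,40],"dr":[0,0,0]},{"grip":0,"linear":[0,0,65],"dr":[0,0,0]},{"grip":0,"linear":[0,0,90],"dr":[0,0,0]},{"grip":0,"linear":[0,0,108],"dr":[0,0,0]},{"grip":0,"linear":[0,0,118],"dr":[0,0,0]},{"grip":0,"linear":[0,0,125],"dr":[0,0,0]},{"grip":0,"linear":[0,0,128],"dr":[0,0,0]},{"grip":0,"linear":[0,0,128],"dr":[0,0,0]},{"grip":0,"linear":[0,0,128],"dr":[0,0,0]}]'
python3 -m handwheel '[{"grip":0,"linear":[0,0,1],"dr":[0,0,0]},{"grip":0,"linear":[0,0,2],"dr":[0,0,0]},{"grip":0,"linear":[0,0,3],"dr":[0,0,0]},{"grip":0,"linear":[0,0,4],"dr":[0,0,0]},{"grip":0,"linear":[0,0,5],"dr":[0,0,0]},{"grip":0,"linear":[0,0,6],"dr":[0,0,0]},{"grip":0,"linear":[0,0,7],"dr":[0,0,0]},{"grip":0,"linear":[0,0,8],"dr":[0,0,0]},{"grip":0,"linear":[0,0,9],"dr":[0,0,0]},{"grip":0,"linear":[0,0,9],"dr":[0,0,0]}]'
```

```text
t: 9.88
tcp_pos: [0.5757, 0.1964, 0.1322]
tcp_rot: [0.0, 0.62, 0.785, 0.0]
ft_force: [0.5, 0.2, -3.6]
gripper_width: 0.199
grasp_force: 30.0
t: 11.12
tcp_pos: [0.5753, 0.1962, 0.1226]
tcp_rot: [-0.0, 0.62, 0.785, -0.0]
ft_force: [0.5, 0.7, -3.2]
gripper_width: 0.199
grasp_force: 30.0
```

```bash
python3 -m handwheel '[{"grip":0,"linear":[0,0,1],"dr":[0,0,0]},{"grip":0,"linear":[0,0,2],"dr":[0,0,0]},{"grip":0,"linear":[0,0,3],"dr":[0,0,0]},{"grip":0,"linear":[0,0,4],"dr":[0,0,0]},{"grip":0,"linear":[0,0,5],"dr":[0,0,0]},{"grip":0,"linear":[0,0,5],"dr":[0,0,0]}]'
python3 -m handwheel '[{"grip":0,"linear":[0,0,1],"dr":[0,0,0]},{"grip":0,"linear":[0,0,2],"dr":[0,0,0]},{"grip":0,"linear":[0,0,3],"dr":[0,0,0]},{"grip":0,"linear":[0,0,4],"dr":[0,0,0]},{"grip":0,"linear":[0,0,5],"dr":[0,0,0]},{"grip":0,"linear":[0,0,5],"dr":[0,0,0]}]'
```

```text
t: 11.88
tcp_pos: [0.5753, 0.1963, 0.1175]
tcp_rot: [-0.0, 0.62, 0.785, -0.0]
ft_force: [0.7, -0.8, -2.9]
gripper_width: 0.199
grasp_force: 30.0
t: 12.62
tcp_pos: [0.5753, 0.1962, 0.1125]
tcp_rot: [-0.0, 0.62, 0.785, -0.0]
ft_force: [0.3, -1.0, -2.2]
gripper_width: 0.199
grasp_force: 30.0
```

```bash
python3 -m handwheel '[{"grip":0,"linear":[0,0,0.5],"dr":[0,0,0]},{"grip":0,"linear":[0,0,1],"dr":[0,0,0]},{"grip":0,"linear":[0,0,1],"dr":[0,0,0]}]'; python3 -m handwheel '[{"grip":0,"linear":[0,0,0.3],"dr":[0,0,0]},{"grip":0,"linear":[0,0,0.6],"dr":[0,0,0]},{"grip":0,"linear":[0,0,0.6],"dr":[0,0,0]}]'
```

```text
t: 13.0
tcp_pos: [0.5754, 0.1963, 0.1117]
tcp_rot: [0.0, 0.62, 0.785, 0.0]
ft_force: [-0.6, -0.3, -3.6]
gripper_width: 0.197
grasp_force: 30.0
t: 13.38
tcp_pos: [0.5755, 0.1964, 0.1114]
tcp_rot: [0.0, 0.62, 0.785, 0.0]
ft_force: [-0.7, -1.3, 1.0]
gripper_width: 0.198
grasp_force: 30.0
```

```bash
python3 -m handwheel '[{"grip":0.3,"linear":[0,0,0],"dr":[0,0,0]},{"grip":0.6,"linear":[0,0,0],"dr":[0,0,0]},{"grip":1,"linear":[0,0,0],"dr":[0,0,0]},{"grip":1,"linear":[0,0,0],"dr":[0,0,0]},{"grip":1,"linear":[0,0,-15],"dr":[0,0,0]},{"grip":1,"linear":[0,0,-40],"dr":[0,0,0]},{"grip":1,"linear":[0,0,-65],"dr":[0,0,0]},{"grip":1,"linear":[-20,0,-80],"dr":[0,0,0]},{"grip":1,"linear":[-35,0,-85],"dr":[0,0,0]},{"grip":1,"linear":[-40,0,-85],"dr":[0,0,0]}]' 10
python3 - <<'E'
from h import *
import pickle
c=cam('wrist'); s=cam('scene'); pickle.dump((c,s,manip.get_obs()),open('c4.pkl','wb'))
cv2.imwrite('pics/g.png',np.vstack([c['img'][0:310],cv2.resize(s['img'][180:320,230:470],None,fx=640/240*1,fy=2)]))
E
```

```text
t: 14.62
tcp_pos: [0.5851, 0.156, 0.1964]
tcp_rot: [0.0, 0.62, 0.784, 0.0]
ft_force: [-0.8, 0.1, -0.1]
gripper_width: 0.999
grasp_force: 0.0
```

View pics/g.png

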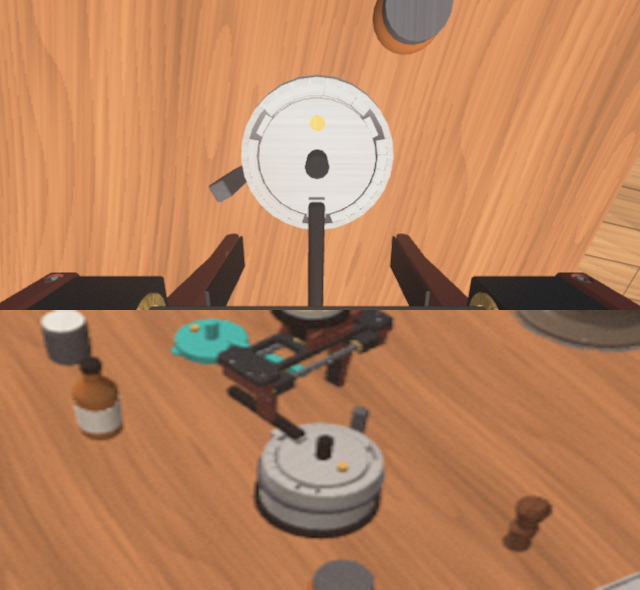

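The picture shows the lid seated in the mouth at (317,153), with all three lugs in their gaps, and the handle running down to (316,305), centred between the fingers. The stop block's top is at wrist (222,190).

```bash
python3 - <<'E'
from h import *
import pickle
c,s,o=pickle.load(open('c4.pkl','rb'))
C=np.array([.57566,.19414])
B=onplane(c,222,190,.129)[:2]; d=B-C; print('block',B,np.linalg.norm(d),np.degrees(np.arctan2(d[1],d[0])))
K=onplane(c,317,168.5,.145)[:2]; print('knob',K)
h=onplane(c,316,305,.123)[:2]-onplane(c,316.5,215,.123)[:2]; print('handle yaw',np.degrees(np.arctan2(h[1],h[0])))
a=np.radians(-76.8); H=C+.118*np.array([np.cos(a),np.sin(a)])
go([*H,.096],103.2); print(H)
E
```

```text
block [0.50688332 0.1566877 ] 0.07831287665978902 -151.429526063047
knob [0.57575344 0.1936187 ]
handle yaw -76.99925972667687
linear [-79.4  -0.2  99.5] dr [-0.05  0.01  0.16]
[0.6026054  0.07925769]
```

```bash
python3 -m handwheel '[{"grip":1,"linear":[-25,0,0],"dr":[0,0,0]},{"grip":1,"linear":[-60,0,10],"dr":[0,0,0]},{"grip":1,"linear":[-79,0,30],"dr":[0,0,0]},{"grip":1,"linear":[-79,0,55],"dr":[0,0,0]},{"grip":1,"linear":[-79,0,75],"dr":[0,0,0]},{"grip":1,"linear":[-79,0,90],"dr":[0,0,0]},{"grip":1,"linear":[-79,0,97],"dr":[0,0,0]},{"grip":1,"linear":[-79,0,99],"dr":[0,0,0]},{"grip":1,"linear":[-79,0,99],"dr":[0,0,0]},{"grip":1,"linear":[-79,0,99],"dr":[0,0,0]}]' 10
python3 -m handwheel '[{"grip":0.3,"linear":[0,0,0],"dr":[0,0,0]},{"grip":0.2,"linear":[0,0,0],"dr":[0,0,0]},{"grip":0,"linear":[0,0,0],"dr":[0,0,0]},{"grip":0,"linear":[0,0,0],"dr":[0,0,0]},{"grip":0,"linear":[0,0,0],"dr":[0,0,0]},{"grip":0,"linear":[0,0,0],"dr":[0,0,0]},{"grip":0,"linear":[0,0,0],"dr":[0,0,0]},{"grip":0,"linear":[0,0,0],"dr":[0,0,0]}]' 10
```

```text
t: 15.98
tcp_pos: [0.6034, 0.0806, 0.0977]
tcp_rot: [0.0, 0.62, 0.785, 0.0]
ft_force: [0.6, -0.5, 0.4]
gripper_width: 0.999
grasp_force: 0.0
t: 16.98
tcp_pos: [0.603, 0.0805, 0.097]
tcp_rot: [-0.0, 0.62, 0.785, -0.0]
ft_force: [-0.4, 0.9, -0.2]
gripper_width: 0.159
grasp_force: 10.0
```

```bash
python3 -m handwheel '[{"grip":0,"linear":[0,0,0],"dr":[0,0,0]},{"grip":0,"linear":[0,0,0],"dr":[0,0,0]},{"grip":0,"linear":[0.16,-6.1,0],"dr":[0,0,3]},{"grip":0,"linear":[0.6,-12.2,0],"dr":[0,0,6]},{"grip":0,"linear":[1.4,-18.3,0],"dr":[0,0,9]},{"grip":0,"linear":[2.6,-24.3,0],"dr":[0,0,12]},{"grip":0,"linear":[2.6,-24.3,0],"dr":[0,0,12]}]' 30
python3 -m handwheel '[{"grip":0,"linear":[0.16,-6.1,0],"dr":[0,0,3]},{"grip":0,"linear":[0.6,-12.2,0],"dr":[0,0,6]},{"grip":0,"linear":[1.4,-18.3,0],"dr":[0,0,9]},{"grip":0,"linear":[2.6,-24.3,0],"dr":[0,0,12]},{"grip":0,"linear":[2.6,-24.3,0],"dr":[0,0,12]},{"grip":0,"linear":[2.6,-24.3,0],"dr":[0,0,12]}]'
```

```text
t: 17.85
tcp_pos: [0.5786, 0.0774, 0.0972]
tcp_rot: [0.0, 0.698, 0.716, -0.0]
ft_force: [-0.0, 0.3, -0.4]
gripper_width: 0.159
grasp_force: 30.0
t: 18.6
tcp_pos: [0.5546, 0.0794, 0.097]
tcp_rot: [-0.0, 0.769, 0.64, -0.0]
ft_force: [-0.0, 0.7, 0.6]
gripper_width: 0.157
grasp_force: 30.0
```

```bash
python3 -m handwheel '[{"grip":0,"linear":[0.07,-4.1,0],"dr":[0,0,2]},{"grip":0,"linear":[0.3,-8.2,0],"dr":[0,0,4]},{"grip":0,"linear":[0.6,-12.2,0.2],"dr":[0,0,6]},{"grip":0,"linear":[1.1,-16.3,0.3],"dr":[0,0,8]},{"grip":0,"linear":[1.1,-16.3,0.3],"dr":[0,0,8]}]'
python3 -m handwheel '[{"grip":0,"linear":[0.07,-4.1,0.2],"dr":[0,0,2]},{"grip":0,"linear":[0.3,-8.2,0.3],"dr":[0,0,4]},{"grip":0,"linear":[0.6,-12.2,0.5],"dr":[0,0,6]},{"grip":0,"linear":[1.1,-16.3,0.7],"dr":[0,0,8]},{"grip":0,"linear":[1.1,-16.3,0.7],"dr":[0,0,8]}]'
```

```text
t: 19.23
tcp_pos: [0.5382, 0.0836, 0.0968]
tcp_rot: [0.0, 0.812, 0.584, -0.0]
ft_force: [-0.6, -1.5, 0.6]
gripper_width: 0.159
grasp_force: 30.0
t: 19.85
tcp_pos: [0.5229, 0.0901, 0.096]
tcp_rot: [-0.0, 0.851, 0.526, -0.0]
ft_force: [-1.2, -1.2, 2.1]
gripper_width: 0.155
grasp_force: 30.0
```

```bash
python3 -m handwheel '[{"grip":0,"linear":[0.07,-4.1,0.2],"dr":[0,0,2]},{"grip":0,"linear":[0.3,-8.2,0.3],"dr":[0,0,4]},{"grip":0,"linear":[0.6,-12.2,0.5],"dr":[0,0,6]},{"grip":0,"linear":[0.6,-12.2,0.5],"dr":[0,0,6]}]'
python3 -m handwheel '[{"grip":0,"linear":[0.07,-4.1,0.2],"dr":[0,0,2]},{"grip":0,"linear":[0.3,-8.2,0.3],"dr":[0,0,4]},{"grip":0,"linear":[0.6,-12.2,0.5],"dr":[0,0,6]},{"grip":0,"linear":[0.6,-12.2,0.5],"dr":[0,0,6]}]'
cat > st.py <<'E'
from h import *
ob=[]
for i in range(4): cam('wrist'); ob.append(manip.get_obs())
T=np.mean([x['tcp_pos'] for x in ob],0); F=np.mean([x['ft_force'] for x in ob],0); M=np.mean([x['torque'] for x in ob],0); r=rot(np.mean([x['tcp_rot'] for x in ob],0)); m=r.as_matrix()
d=T[:2]-[.57566,.19414]; a=np.degrees(np.arctan2(d[1],d[0]))
print('turned',-76.9-a,'r',np.linalg.norm(d)*1000,'z',T[2],'xang',np.degrees(np.arctan2(m[1,0],m[0,0])),'F tool',r.inv().apply(F),'M',r.inv().apply(M))
E
python3 st.py
```

```text
t: 20.35
tcp_pos: [0.5124, 0.0959, 0.0955]
tcp_rot: [-0.0, 0.877, 0.48, -0.0]
ft_force: [-1.8, -2.9, 2.6]
gripper_width: 0.153
grasp_force: 30.0
t: 20.85
tcp_pos: [0.5024, 0.103, 0.095]
tcp_rot: [-0.0, 0.901, 0.434, -0.0]
ft_force: [-2.9, -2.3, 3.0]
gripper_width: 0.158
grasp_force: 30.0
turned 51.848801483757285 r 116.89340843053505 z 0.09496429853304662 xang 51.436838168839124 F tool [-3.53220567 -0.62699862 -3.45753401] M [ 0.23588259 -0.67620357 -0.05533968]
```

```bash
python3 -m handwheel '[{"grip":0,"linear":[-0.13,-4.1,0],"dr":[0,0,2]},{"grip":0,"linear":[-0.1,-8.2,0],"dr":[0,0,4]},{"grip":0,"linear":[0.1,-12.2,0.1],"dr":[0,0,6]},{"grip":0,"linear":[0.1,-12.2,0.1],"dr":[0,0,6]}]'
python3 st.py; python3 -m handwheel '[{"grip":0,"linear":[0.03,-2.0,0],"dr":[0,0,1]},{"grip":0,"linear":[0.07,-4.1,0.1],"dr":[0,0,2]},{"grip":0,"linear":[0.07,-4.1,0.1],"dr":[0,0,2]}]'; python3 st.py
```

```text
t: 21.55
tcp_pos: [0.4928, 0.1108, 0.0948]
tcp_rot: [-0.0, 0.922, 0.386, -0.0]
ft_force: [-2.9, -1.6, 1.4]
gripper_width: 0.155
grasp_force: 30.0
turned 57.841786312149054 r 117.44263866929207 z 0.09480123136295275 xang 45.45254354575518 F tool [-4.07000793 -1.97509775 -2.44709859] M [ 0.3031312  -0.81840673 -0.24203306]
t: 22.12
tcp_pos: [0.4903, 0.1135, 0.0948]
tcp_rot: [0.0, 0.929, 0.37, -0.0]
ft_force: [-3.9, -2.0, 1.1]
gripper_width: 0.159
grasp_force: 30.1
turned 59.69901462221469 r 117.38583255909978 z 0.09478235222324866 xang 43.43672457128314 F tool [-4.25787984 -0.93720076 -1.87366154] M [ 0.12866585 -0.85700853 -0.40981732]
```

```bash
for i in 1; do python3 -m handwheel '[{"grip":0,"linear":[0,-1,0],"dr":[0,0,0.5]},{"grip":0,"linear":[0,-2,0],"dr":[0,0,1]},{"grip":0,"linear":[0,-2,0],"dr":[0,0,1]}]'; done; python3 st.py; python3 -m handwheel '[{"grip":0,"linear":[0,-1,0],"dr":[0,0,0.5]},{"grip":0,"linear":[0,-2,0],"dr":[0,0,1]},{"grip":0,"linear":[0,-2,0],"dr":[0,0,1]}]';python3 st.py
```

```text
t: 22.7
tcp_pos: [0.4892, 0.1149, 0.0948]
tcp_rot: [0.0, 0.932, 0.362, 0.0]
ft_force: [-1.8, -1.8, -0.4]
gripper_width: 0.157
grasp_force: 30.1
turned 60.57767926018903 r 117.33757967774972 z 0.09478689418838686 xang 42.42294090926811 F tool [-3.22905085  0.30592772  0.55437374] M [-0.17527521 -0.76233767 -0.45042404]
t: 23.28
tcp_pos: [0.4878, 0.1164, 0.0948]
tcp_rot: [0.0, 0.935, 0.354, -0.0]
ft_force: [-1.1, -3.0, -1.6]
gripper_width: 0.156
grasp_force: 30.1
turned 61.58660007230816 r 117.34394341660621 z 0.09478540790340623 xang 41.42479665475008 F tool [-3.08156988  1.45096713  2.08049662] M [-0.34477375 -0.63271868 -0.4183766 ]
```

```bash
python3 -m handwheel '[{"grip":0,"linear":[0,-1,0],"dr":[0,0,0.5]},{"grip":0,"linear":[0,-2,0.1],"dr":[0,0,1]},{"grip":0,"linear":[0,-2,0.1],"dr":[0,0,1]}]'; python3 st.py; python3 -m handwheel '[{"grip":0,"linear":[0,-1,0],"dr":[0,0,0.5]},{"grip":0,"linear":[0,-2,0.1],"dr":[0,0,1]},{"grip":0,"linear":[0,-2,0.1],"dr":[0,0,1]}]';python3 st.py
```

```text
t: 23.85
tcp_pos: [0.4865, 0.1179, 0.0947]
tcp_rot: [0.0, 0.938, 0.345, 0.0]
ft_force: [-2.1, -3.6, -2.5]
gripper_width: 0.157
grasp_force: 30.1
turned 62.58468748941854 r 117.36835257026449 z 0.09473290193083682 xang 40.42348309926709 F tool [-2.08742734  1.95495021  1.90229112] M [-0.42569685 -0.62332007 -0.37732946]
t: 24.42
tcp_pos: [0.4851, 0.1194, 0.0947]
tcp_rot: [0.0, 0.941, 0.337, -0.0]
ft_force: [-0.6, -3.3, -1.6]
gripper_width: 0.163
grasp_force: 30.1
turned 63.56502395766674 r 117.39295954791496 z 0.09466874625427522 xang 39.42546491728178 F tool [-2.98154484  2.17978188  1.51221502] M [-0.44671111 -0.74044532 -0.33510243]
```

```bash
python3 -m handwheel '[{"grip":0,"linear":[0,-1,0.05],"dr":[0,0,0.5]},{"grip":0,"linear":[0,-1,0.05],"dr":[0,0,0.5]}]'; python3 st.py; python3 -m handwheel '[{"grip":0,"linear":[0,-1,0.05],"dr":[0,0,0.5]},{"grip":0,"linear":[0,-1,0.05],"dr":[0,0,0.5]}]'; python3 st.py
python3 - <<'E'
from h import *
c=cam('wrist'); s=cam('side'); cv2.imwrite('pics/i.png',np.vstack([c['img'][0:340],cv2.resize(s['img'][110:220,250:430],(640,260))]))
E
```

```text
t: 24.88
tcp_pos: [0.4845, 0.1202, 0.0946]
tcp_rot: [0.0, 0.943, 0.333, -0.0]
ft_force: [-1.4, -2.9, -1.3]
gripper_width: 0.155
grasp_force: 30.1
turned 64.05872012449097 r 117.43004993693826 z 0.09459485989254084 xang 38.92555762753939 F tool [-3.34329312  2.3631843   0.50853659] M [-0.4651841  -0.79127836 -0.36563957]
t: 25.32
tcp_pos: [0.4839, 0.1209, 0.0946]
tcp_rot: [0.0, 0.944, 0.329, -0.0]
ft_force: [-0.7, -4.1, -0.7]
gripper_width: 0.157
grasp_force: 30.1
turned 64.47893993526853 r 117.4212229677897 z 0.09455819250963796 xang 38.42268772214119 F tool [-3.32965852  2.34764354 -0.08003238] M [-0.56902515 -0.88622924 -0.42545859]
```

View pics/i.png

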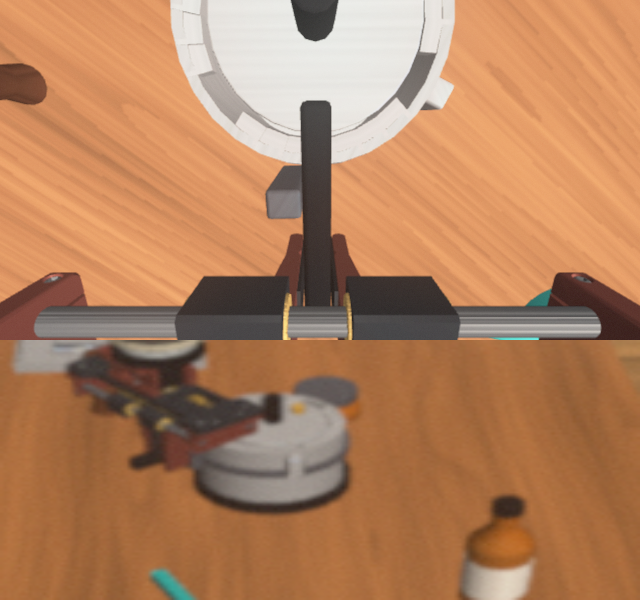

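The wrist view shows the handle's left edge at (302,200), practically on the block, whose right edge is also at about (302,200). I'll now feel for the stop in fine steps.

```bash
for k in 1; do python3 -m handwheel '[{"grip":0,"linear":[0,-1,0.05],"dr":[0,0,0.5]},{"grip":0,"linear":[0,-1,0.05],"dr":[0,0,0.5]}]'; done; python3 st.py; python3 -m handwheel '[{"grip":0,"linear":[0,-1,0.05],"dr":[0,0,0.5]},{"grip":0,"linear":[0,-1,0.05],"dr":[0,0,0.5]}]'; python3 st.py
```

```text
t: 25.88
tcp_pos: [0.4838, 0.121, 0.0946]
tcp_rot: [0.0, 0.946, 0.325, 0.0]
ft_force: [0.2, -6.6, -0.2]
gripper_width: 0.153
grasp_force: 30.2
turned 64.56844222197657 r 117.41788121967369 z 0.0945713804226895 xang 37.901694134480806 F tool [-3.85820109  4.83866182  0.02816738] M [-1.12248844 -0.90384095 -0.51625919]
t: 26.32
tcp_pos: [0.4837, 0.1212, 0.0946]
tcp_rot: [0.001, 0.947, 0.32, 0.001]
ft_force: [1.2, -7.6, -0.5]
gripper_width: 0.157
grasp_force: 30.3
turned 64.67012570029067 r 117.43431930669082 z 0.09460809957187384 xang 37.37633703409298 F tool [-3.94970495  7.19842033  0.29671433] M [-1.58409718 -0.90135095 -0.55696167]
```

```bash
python3 -m handwheel '[{"grip":0,"linear":[0,-1,0],"dr":[0,0,0]},{"grip":0,"linear":[0,-2,0],"dr":[0,0,0]},{"grip":0,"linear":[0,-2,0],"dr":[0,0,0]}]'; python3 st.py
```

```text
t: 26.9
tcp_pos: [0.4835, 0.1214, 0.0947]
tcp_rot: [0.002, 0.947, 0.32, 0.001]
ft_force: [5.0, -11.4, -2.4]
gripper_width: 0.157
grasp_force: 30.2
turned 64.82050439513611 r 117.45125430854186 z 0.0946402743611476 xang 37.2962847915347 F tool [-3.30230083 13.20884457  2.00401618] M [-2.63182407 -0.82503678 -0.51453735]
```

The stop took the handle at about 64.5°. The push is now firm, at about 13 N on the handle and roughly 17 N at the block. I'll unload most of it, let go and rise.

```bash
python3 -m handwheel '[{"grip":0,"linear":[0,1.5,0],"dr":[0,0,0]},{"grip":0,"linear":[0,3,0],"dr":[0,0,0]},{"grip":0,"linear":[0,3,0],"dr":[0,0,0]},{"grip":0.3,"linear":[0,3,0],"dr":[0,0,0]},{"grip":0.6,"linear":[0,3,0],"dr":[0,0,0]},{"grip":0.8,"linear":[0,3,0],"dr":[0,0,0]},{"grip":0.8,"linear":[0,3,0],"dr":[0,0,0]},{"grip":0.8,"linear":[0,3,0],"dr":[0,0,0]}]'
python3 -m handwheel '[{"grip":0.8,"linear":[0,0,-10],"dr":[0,0,0]},{"grip":0.8,"linear":[0,0,-30],"dr":[0,0,0]},{"grip":0.8,"linear":[0,0,-55],"dr":[0,0,0]},{"grip":0.8,"linear":[0,0,-85],"dr":[0,0,0]},{"grip":0.8,"linear":[-20,0,-110],"dr":[0,0,0]},{"grip":0.8,"linear":[-20,0,-130],"dr":[0,0,0]},{"grip":0.8,"linear":[-20,0,-140],"dr":[0,0,0]},{"grip":0.8,"linear":[-20,0,-140],"dr":[0,0,0]}]'
python3 - <<'E'
from h import *
c=cam('wrist'); s=cam('scene'); cv2.imwrite('pics/j.png',np.vstack([c['img'][0:330],cv2.resize(s['img'][180:320,230:470],(540,260))if 0 else cv2.resize(s['img'][180:320,230:470],(640,260))]))
E
```

```text
t: 28.1
tcp_pos: [0.4833, 0.1218, 0.0945]
tcp_rot: [-0.0, 0.947, 0.321, 0.0]
ft_force: [-0.2, -0.8, -0.4]
gripper_width: 0.689
grasp_force: 0.0
t: 29.1
tcp_pos: [0.4678, 0.1097, 0.2351]
tcp_rot: [0.0, 0.947, 0.321, 0.001]
ft_force: [0.2, 0.4, -0.2]
gripper_width: 0.798
grasp_force: 0.0
```

View pics/j.png

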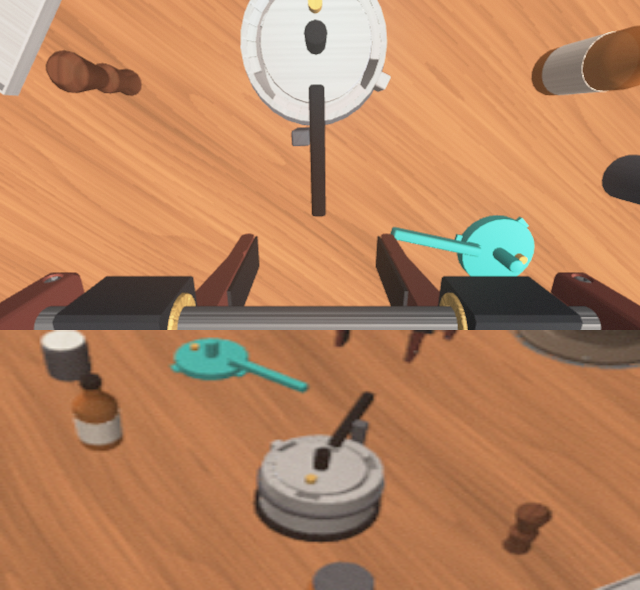

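The lid is seated, with its handle against the block at wrist (308,137). The bystanders have not moved and the gripper is clear.

```bash
python3 -c "
from plant import manip
print(manip.hand_in())"
```

```text
the job is handed in; nothing more can be done
None
```

The steriliser pot is closed and handed in at about 29 s: the lid went in gently, turned about 64.5° to the stop block with an estimated 17 N, was let go, and none of the bystanders was moved.

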